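Open the strut-assisted laser enclosure and jog its shutter

TASK

Somebody left a microscope objective standing on the hood of the white laser enclosure: move it over to the blue mat, keeping it upright and setting it down gently. Then lift the hood, which has a black handle in front, past its balance point, so that the struts hold it fully open by themselves, and hold the green jog button inside fully down for at least two seconds before letting it spring back up. Do not press the red button at any time, and leave everything else on the bench where it is.

Things in the scene. Friction and masses are not known exactly. Their poses are not given: they have to be found in the camera images.
- objective: Microscope objective, silver barrel with a dark knurled band and a green ring, standing upright on the hood at the start: 32 mm diameter from its foot to 42 mm up, tapering to 16 mm at the nose, 64 mm tall, about 0.18 kg, loose. Origin: centre of its flat foot; z points up to the nose.
- mat: Flat blue square mat fixed on the bench, 100 x 100 x 6 mm. Origin: centre of its underside, on the bench. The objective belongs on it, whole foot on the mat.
- enclosure: White laser enclosure, fixed: box 200 mm (its x) by 300 mm (its y), walls 6 mm, rim 90 mm above the bench; the hood has the same footprint, its flat top 132 mm above the bench when shut. Origin: centre of the underside; x points from the front (handle side, to the robot) to the back (hinge side), z up. Inside: a dark laser head 41 mm high along the back, a strut on each side wall.
- lid (a joint): Hood angle, rad: 0 shut, 1.25 fully open (stop). Its hinge runs along the enclosure's y on the back rim; the front edge rises and swings back. About 0.95 kg, on damped struts: let go below the balance point (0.6 to 0.9 rad, varies) it falls shut, past it the struts push it on to the stop and hold it. About 2 N upwards at the handle starts it, less further on.
- lid_hinge (a point): Point on the hood's hinge axis, middle of the back rim, 90 mm above the bench. Axes turn with the hood; shut, they are those of the enclosure.
- lid_handle (a point): Middle of the black bar handle on the hood's front: round bar 12 mm thick, 120 mm long along the enclosure's y, its axis 42 mm in front of the face. Shut, it is 110 mm above the bench, 242 mm in front of and 20 mm above the hinge axis; it turns with the hood. The bar can be pinched from above and turn between the fingers.
- jog_top (a point): Centre of the top of the green jog button, a spring push button 26 mm in diameter in a black ring 42 mm across, pressed straight down. It stands on a grey 50 x 50 mm block on the enclosure's floor, its top about 62 mm above the bench and 10 mm proud of the ring, left or right of the middle, hidden by the hood until that is open.
- jog (a joint): Travel of the green button, m: 0 up, 0.006 fully down (about 5 N); it springs back.
- stop_top (a point): Centre of the top of the red stop button, of the same size and on the same kind of block as the green one, on the other side of the enclosure. Not to be pressed.
- stop (a joint): Travel of the red button, m: 0 up, 0.006 fully down.
- jar: Bystander: amber jar, 42 mm diameter, 60 mm tall, on the bench. Origin: centre of its underside.
- driver: Bystander: screwdriver lying on the bench, 150 mm long.
- cube: Bystander: black filter cube, 40 mm, on the bench. Origin: centre of its underside.
- canister: Bystander: grey screw-top canister, 44 mm diameter, 66 mm tall, on the bench. Origin: centre of its underside.
- wrench: Bystander: wrench lying on the bench, 140 mm long.
Not all that is in view belongs to the job. What is shaped like the objective but pink is not meant. Several things look just like the mat: the one meant starts nearest to the robot's base.

How it is judged:
By the outcome, as a careful person would: the job done as asked, in the order asked, and still so for the second after the job is handed in, with the robot touching nothing.
It also fails if it takes over 69 s, if anything falls off the work surface, if the arm or the gripper's body presses on something with over 40 N, if the wrist force passes 120 N, or if a joint passes its speed limit or range.

ROBOT

A 6-joint arm with a two-finger parallel gripper is mounted at the origin on the work surface. World frame = base frame: x ahead of the robot, y to its left, z up, the work surface at z = 0. Lengths are in m, angles in degrees, forces in N, time in s.
With the tool pointing down it reaches from about 0.25 to 0.775 m from the base axis. Payload 8.9 kg.
Tool frame: the origin (TCP) lies midway between the tips of the shut fingers; the grasp point (between the pads) lies 19 mm behind it; z points along the fingers, y is the line along which they close (so a half turn about z gives the same grasp; the last joint's range is limited). The gripper opens to 85 mm and grips with 20 to 120 N. Pads are 22 mm wide; open, the fingers measure 114 mm over their backs; the gripper's body (76 mm by 85 mm) begins 54 mm behind the grasp point. The pads swing forward as they close: fully open they stand 13 mm farther back than shut.
Start: joints at [-7.981, 16.656, -8.789, 64.555, 0, 82.019], TCP at [0.525, 0, 0.231] pointing down, gripper open.
Joint ranges: [-144.48, 144.48], [-52.06, 99.96], [-74.48, 78.29], [-112.23, 115.85], [-86.99, 84.42], [-180, 180]. Speed limits (degrees/s): [127.2, 127.2, 159.86, 180, 180, 180].

INTERFACE

Orientations are given as [roll, pitch, yaw] about the fixed x, y, z axes, in that order (R = Rz(yaw) Ry(pitch) Rx(roll)).
In Python, from station import ctrl gives the robot as it stands.
- The arm moves only by the tool carry_out, never from a script. Its arguments are lists of equal length, an entry for each row: "fingers": the opening, from -1 (shut) to 1 (fully open); "slide": the shift along the tool's x, y, z in m, a list of three; "angular": the turn, a rotation vector about the tool's x, y, z in rad, a list of three. In form: {"fingers": [fingers, ...], "slide": [[dx, dy, dz], ...], "angular": [[wx, wy, wz], ...]}. A call has 1 to 20 rows; each row is the pose to reach, as a shift and turn from the pose commanded when the call began, along the tool's axes at that moment; what a row does not reach only later rows make up. A row lasts 1/10 s, in which the tool goes at most 50 mm and 8.59 degrees, less where a joint would pass 70% of its speed; a pose out of reach is approached as far as the arm can. A call with a gripper value outside its range is refused whole. The fingers move at their own pace and stop on an object; "grip_force" is the grip in N (left out, the last holds). Time passes only in rows, so rows that repeat a pose let the fingers close. It gives the time, the measured TCP pose, the force, the opening and the grip force at its end, in the units of the state.
- ctrl.get_obs(): the state, without advancing time (a new reading comes with each control period).
- ctrl.grab_frame(name): name is "scene" or "side" or "wrist"; returns a dict with "image" (420x560x3 uint8, red, green, blue), "fx", "fy", "cx", "cy" (pixels), "extrinsics" (4x4, takes a point from world to camera coordinates). Camera axes: x right, y down, z forward; pixel columns grow to the right and rows downward; lengths in m; the calibration is good to about 2 mm. A picture is of the moment at which its call begins. There is no depth.
- ctrl.finish_job(): hands the job in; it is judged then, once.
The state is a dict: "time": time; "q": joint angles; "joint_vel": joint speeds; "effort": joint torques, N m; "tcp_pos": TCP position; "eef_rot": TCP orientation; "force": force on the tool from outside, world axes, zero at the start; "moment": the same for the moment, N m; "opening": opening from 0.0 (shut) to 1.0 (fully open); "grip_force": force on a finger pad.
Only numpy, scipy, OpenCV 4.12 (cv2) and the standard library are available. Lean on these libraries where they do the work, as an engineer would, in place of code of your own. Each camera call takes 0.05 s, during which the arm holds its last target. There are 200 camera calls.

## Working session

There is one attempt and no reset: what is moved stays moved. The work goes in short steps, Python scripts to look and compute and a tool call to move; the robot and the scene stay as the last step left them, time stands still between calls to the robot, and variables do not carry over. Pictures are saved under pics/ and viewed, at most 10 in all, crops included, and the job is handed in when it is done.

Besides the shell and the picture viewer there is one more tool, called after "Call:" as name(argument=value, ...) on one line, values as JSON. carry_out: Moves the arm, as the interface text tells. Its arguments: {"type":"object","properties":{"fingers":{"type":"array"},"slide":{"type":"array"},"angular":{"type":"array"},"grip_force":{"type":"number"}},"required":["fingers","slide","angular"]}

```bash
mkdir -p pics; cat > h.py <<'E'
import numpy as np, cv2, pickle
from station import ctrl
def snap(n,f):
    d=ctrl.grab_frame(n); pickle.dump(d,open(f'pics/{f}.pkl','wb')); cv2.imwrite(f'pics/{f}.png',d["image"][:,:,::-1]); return d
def load(f): return pickle.load(open(f'pics/{f}.pkl','rb'))
def ray(d,u,v):
    E=np.array(d["extrinsics"]);R,t=E[:3,:3],E[:3,3]
    return -R.T@t, R.T@np.array([(u-d["cx"])/d["fx"],(v-d["cy"])/d["fy"],1])
def plane(d,u,v,z):
    o,r=ray(d,u,v); return o+r*(z-o[2])/r[2]
def proj(d,p):
    E=np.array(d["extrinsics"]);c=E[:3,:3]@np.array(p)+E[:3,3]; return np.array([d["fx"]*c[0]/c[2]+d["cx"],d["fy"]*c[1]/c[2]+d["cy"]])
E
python3 - <<'E'
from h import *
ds=[snap(n,n) for n in("scene","side","wrist")]
cv2.imwrite('pics/all.png',cv2.resize(np.vstack([np.hstack([ds[0]["image"],ds[1]["image"]])])[:,:,::-1],(800,300)))
for d in ds: print(ray(d,280,210),d["fx"])
print(ctrl.get_obs())
E
```

```text
(array([1.2250419 , 1.01824973, 1.00779748]), array([-0.45139432, -0.6563853 , -0.60463048])) 493.6276427869171
(array([-0.08241271, -0.87603714,  0.79002752]), array([ 0.49440923,  0.67599134, -0.54654049])) 431.07092270977677
(array([0.52445797, 0.07652559, 0.37275216]), array([-0.00518248, -0.30117904, -0.95356909])) 357.379450246751
{'time': 0.15, 'q': array([-7.98247893e+00,  1.66817592e+01, -8.82108255e+00,  6.45551642e+01,
        5.76762857e-05,  8.20194027e+01]), 'joint_vel': array([-0.06697789, -0.08267612,  0.1723492 ,  0.00796908, -0.04071969,
       -0.01578778]), 'effort': array([ 1.43475558e-03, -5.37369597e+01,  3.31521606e+01,  1.14745408e-02,
       -1.60248046e-04, -2.47105180e-05]), 'tcp_pos': array([5.24662647e-01, 4.06767460e-05, 2.30862355e-01]), 'eef_rot': array([-1.79942564e+02, -8.11053693e-03,  8.99981142e+01]), 'force': array([-0.47326692, -0.63597951,  0.22070519]), 'moment': array([0.00812354, 0.01412549, 0.06946608]), 'grip_force': 0.0, 'opening': 1.0010485810538976}
```

View pics/scene.png

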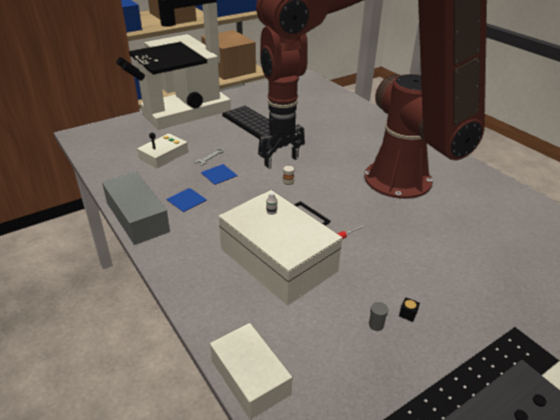

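View pics/side.png

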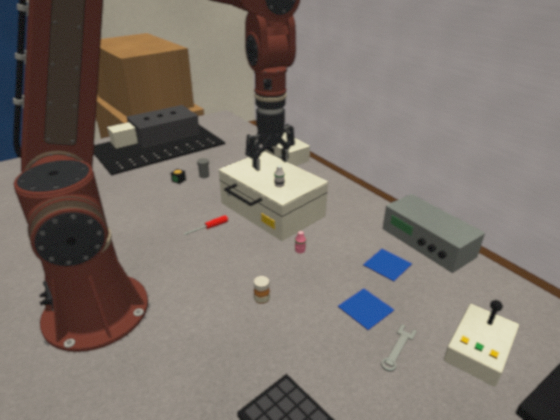

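Side view: the silver objective is on the hood at about (279,177). The pink lookalike stands on the bench at (300,242). The blue mats are at (366,308) and (388,264), and the handle is at (242,195). In the scene view the objective is at (272,204) and the mats at (219,174) and (187,200). I choose the silver one on the hood and check it in a crop.

```bash
python3 - <<'E'
from h import *
s,c=load("side"),load("scene")
for n,d in(("side",s),("scene",c)):
    hsv=cv2.cvtColor(d["image"],cv2.COLOR_RGB2HSV)
    m=cv2.inRange(hsv,(105,150,80),(125,255,255))
    for k in cv2.findContours(m,0,2)[0]:
        if 200<cv2.contourArea(k)<3000:
            M=cv2.moments(k);u,v=M['m10']/M['m00'],M['m01']/M['m00']
            p=plane(d,u,v,.006); b=[plane(d,*q,.006)[:2].round(3).tolist() for q in cv2.boxPoints(cv2.minAreaRect(k))]
            print(n,round(u),round(v),p.round(4),np.hypot(*p[:2]).round(3))
a=cv2.resize(s["image"][145:235,205:339],(800,537//2*2//2*1),interpolation=2) if 0 else cv2.resize(s["image"][145:245,205:338],None,fx=3,fy=3,interpolation=2)
b=cv2.resize(c["image"][185:285,212:345],None,fx=3,fy=3,interpolation=2)
im=np.hstack([a,b]); print(im.shape); cv2.imwrite('pics/c1.png',im[:,:,::-1])
E
```

```text
side 366 308 [ 0.5376 -0.3884  0.006 ] 0.663
side 387 264 [ 0.7071 -0.3052  0.006 ] 0.77
scene 186 199 [ 0.7148 -0.2954  0.006 ] 0.773
scene 218 174 [ 0.5454 -0.3773  0.006 ] 0.663
(300, 798, 3)
```

View pics/c1.png

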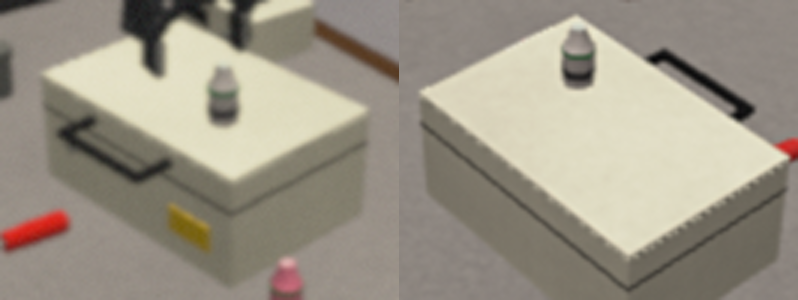

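View pics/wrist.png

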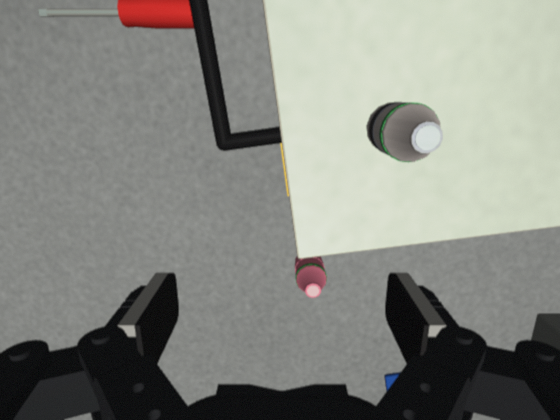

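The crop shows a silver objective with a green ring on the hood: side about (279,178), scene about (271,205). The wrist view shows its nose at (427,137), the hood's near corner at (298,256), the handle corner at (222,143), and the pink decoy on the bench at (312,280).

```bash
python3 - <<'E'
from h import *
w,s,c=load("wrist"),load("side"),load("scene")
print("nose w",plane(w,427,137,.196).round(4))
print("nose s",plane(s,205+224/3,145+68/3,.196).round(4),"c",plane(c,212+(577-399)/3,185+29/3,.196).round(4))
for u,v in((298,256),(264,0)): print("w edge",plane(w,u,v,.132).round(4))
for u,v in((42,77),(235,182),(367,108)): print("s",plane(s,205+u/3,145+v/3,.132).round(4))
for u,v in((421,92),(575,15),(790,158),(630,258)): print("c",plane(c,212+(u-399)/3,185+v/3,.132).round(4))
print("handle w",plane(w,222,143,.11).round(4),plane(w,198,0,.11).round(4))
E
```

```text
nose w [0.5952 0.058  0.196 ]
nose s [0.5894 0.0455 0.196 ] c [0.5995 0.0639 0.196 ]
w edge [ 0.5363 -0.035   0.132 ]
w edge [0.5138 0.1319 0.132 ]
s [0.4891 0.2419 0.132 ]
s [ 0.5338 -0.0495  0.132 ]
s [ 0.7303 -0.0141  0.132 ]
c [ 0.7332 -0.005   0.132 ]
c [ 0.5383 -0.0333  0.132 ]
c [0.4977 0.2641 0.132 ]
c [0.694  0.2908 0.132 ]
handle w [0.4809 0.0447 0.11  ] [0.4698 0.137  0.11  ]
```

Call:
carry_out(fingers=[1,1,1,1,1,1], slide=[[0.03,0.035,-0.02],[0.057,0.07,-0.03],[0.057,0.07,-0.03],[0.057,0.07,-0.03],[0.057,0.07,-0.03],[0.057,0.07,-0.03]], angular=[[0,0,0],[0,0,0],[0,0,0],[0,0,0],[0,0,0],[0,0,0]])

```text
time: 0.75
tcp_pos: [0.5941, 0.0564, 0.2611]
eef_rot: [-179.9, 0.0, 90.0]
force: [0.3, 0.7, -0.4]
opening: 1.004
grip_force: 0.0
```

```bash
python3 - <<'E'
from h import *
d=snap("wrist","w2"); o=ctrl.get_obs(); print(o["tcp_pos"],o["eef_rot"],proj(d,o["tcp_pos"]),proj(d,(.595,.058,.196)),proj(d,(.595,.058,.132)))
hsv=cv2.cvtColor(d["image"],cv2.COLOR_RGB2HSV)
m=cv2.inRange(hsv,(50,110,30),(80,255,255)); m[300:]=0
k=max(cv2.findContours(m,0,2)[0],key=cv2.contourArea);print(cv2.boundingRect(k),cv2.minEnclosingCircle(k))
E
```

```text
[0.59426015 0.05639856 0.26126118] [-1.79968005e+02  3.75963423e-03  8.99500477e+01] [282.5066594  278.30966042] [283.49837011 224.66999878] [283.12174748 196.95125724]
(282, 189, 18, 6) ((290.5, 191.5), 8.860122680664062)
```

View pics/w2.png

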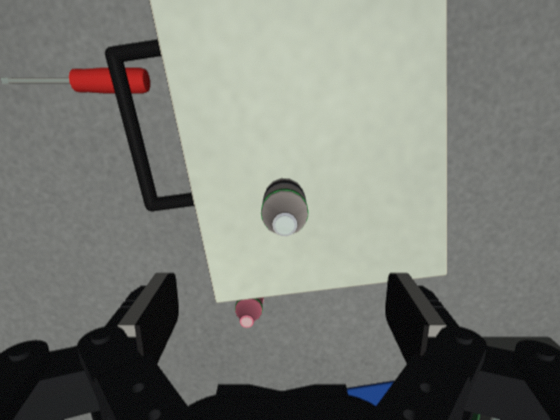

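The nose appears at (285,225), matching the prediction (283.5,224.7). The objective stands at about (0.5955, 0.058). Next I descend and grip.

Call:
carry_out(fingers=[1,1,1,1,1,1,-1,-1,-1,-1,-1,-1,-1,-1,-1,-1,-1], slide=[[0.0015,0.0015,0.03],[0.0015,0.0015,0.065],[0.0015,0.0015,0.095],[0.0015,0.0015,0.115],[0.0015,0.0015,0.123],[0.0015,0.0015,0.123],[0.0015,0.0015,0.123],[0.0015,0.0015,0.123],[0.0015,0.0015,0.123],[0.0015,0.0015,0.123],[0.0015,0.0015,0.123],[0.0015,0.0015,0.123],[0.0015,0.0015,0.123],[0.0015,0.0015,0.123],[0.0015,0.0015,0.123],[0.0015,0.0015,0.123],[0.0015,0.0015,0.123]], angular=[[0,0,0],[0,0,0],[0,0,0],[0,0,0],[0,0,0],[0,0,0],[0,0,0],[0,0,0],[0,0,0],[0,0,0],[0,0,0],[0,0,0],[0,0,0],[0,0,0],[0,0,0],[0,0,0],[0,0,0]], grip_force=25)

```text
time: 2.5
tcp_pos: [0.5969, 0.0585, 0.139]
eef_rot: [179.9, 0.0, 90.0]
force: [-1.1, 0.6, 5.4]
opening: 0.369
grip_force: 24.6
```

```bash
python3 - <<'E'
from h import *
d=load("w2")
for u,v in((216,302),(447,275),(153,0)): print(plane(d,u,v,.132).round(4))
for u,v in((112,51),(152,205)): print(plane(d,u,v,.11).round(4))
print(plane(d,130,62,.11))
E
```

```text
[ 0.537  -0.0362  0.132 ]
[ 0.7332 -0.0103  0.132 ]
[0.5075 0.1953 0.132 ]
[0.4658 0.1663 0.11  ]
[0.4828 0.0449 0.11  ]
[0.47843173 0.15859146 0.11      ]
```

Call:
carry_out(fingers=[-1,-1,-1,-1,-1,-1,-1,-1,-1,-1,-1,-1,-1,-1,-1,-1,-1,-1,-1,-1], slide=[[0,0,-0.005],[0,0,-0.02],[0,0,-0.045],[0,0,-0.07],[0,0,-0.09],[-0.01,0,-0.09],[-0.03,-0.003,-0.09],[-0.06,-0.007,-0.09],[-0.1,-0.012,-0.09],[-0.14,-0.017,-0.09],[-0.18,-0.022,-0.09],[-0.22,-0.027,-0.09],[-0.26,-0.032,-0.09],[-0.3,-0.037,-0.09],[-0.34,-0.042,-0.09],[-0.38,-0.047,-0.09],[-0.41,-0.051,-0.09],[-0.43,-0.054,-0.09],[-0.441,-0.055,-0.09],[-0.441,-0.055,-0.09]], angular=[[0,0,0],[0,0,0],[0,0,0],[0,0,0],[0,0,0],[0,0,0],[0,0,0],[0,0,0],[0,0,0],[0,0,0],[0,0,0],[0,0,0],[0,0,0],[0,0,0],[0,0,0],[0,0,0],[0,0,0],[0,0,0],[0,0,0],[0,0,0]])

```text
time: 4.5
tcp_pos: [0.5406, -0.3836, 0.227]
eef_rot: [-179.9, -0.0, 89.9]
force: [0.2, 0.7, -1.7]
opening: 0.367
grip_force: 25.0
```

```bash
python3 - <<'E'
from h import *
d=snap("wrist","w3"); o=ctrl.get_obs(); print(o["tcp_pos"],o["eef_rot"],o["opening"],o["force"])
hsv=cv2.cvtColor(d["image"],cv2.COLOR_RGB2HSV)
m=cv2.inRange(hsv,(105,150,60),(125,255,255))
for k in cv2.findContours(m,0,2)[0]:
    if cv2.contourArea(k)>500:
        print(cv2.contourArea(k)); q=cv2.approxPolyDP(cv2.convexHull(k),8,True)[:,0]
        print([(p.tolist(),plane(d,*p,.006)[:2].round(3).tolist()) for p in q.astype(float)])
E
```

```text
[ 0.54106091 -0.38238861  0.22735767] [-1.79945102e+02 -6.78109149e-02  8.99570026e+01] 0.3667551713963359 [-1.14809574  1.08958266 -1.46641261]
8633.5
[([328.0, 122.0], [0.586, -0.33]), ([331.0, 215.0], [0.593, -0.427]), ([242.0, 220.0], [0.498, -0.433]), ([232.0, 129.0], [0.491, -0.337])]
10770.0
[([510.0, 23.0], [0.75, -0.243]), ([511.0, 129.0], [0.768, -0.338]), ([414.0, 148.0], [0.674, -0.356]), ([404.0, 47.0], [0.655, -0.263])]
```

View pics/w3.png

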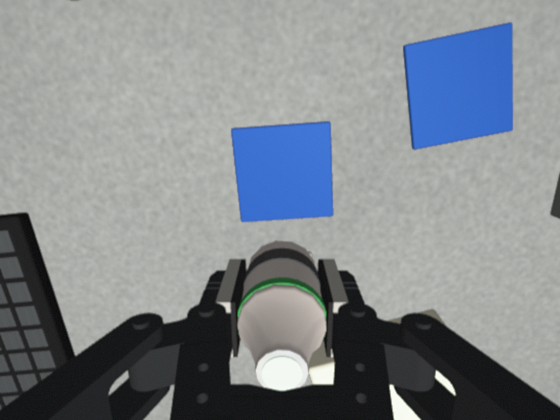

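The wrist view shows the mat corners at (232,129) to (331,215), so its centre is (0.542,-0.382), right under the tool. The objective is held upright.

Call:
carry_out(fingers=[-1,-1,-1,-1,-1,-1,-1,-1,-1,-1,-1,-1,-1,-1,-1], slide=[[0,0,0.02],[0,0,0.06],[0,0,0.1],[0,0,0.14],[0,0,0.17],[0,0,0.19],[0,0,0.2],[0,0,0.205],[0,0,0.207],[0,0,0.209],[0,0,0.211],[0,0,0.212],[0,0,0.213],[0,0,0.213],[0,0,0.213]], angular=[[0,0,0],[0,0,0],[0,0,0],[0,0,0],[0,0,0],[0,0,0],[0,0,0],[0,0,0],[0,0,0],[0,0,0],[0,0,0],[0,0,0],[0,0,0],[0,0,0],[0,0,0]])

```text
time: 6.05
tcp_pos: [0.5415, -0.3826, 0.0154]
eef_rot: [180.0, 0.0, 90.0]
force: [0.1, 0.3, -1.5]
opening: 0.365
grip_force: 25.1
```

Not in contact yet, so I lower it in 0.5–1 mm steps.

Call:
carry_out(fingers=[-1,-1,-1,-1], slide=[[0,0,0.0007],[0,0,0.0013],[0,0,0.002],[0,0,0.002]], angular=[[0,0,0],[0,0,0],[0,0,0],[0,0,0]])

```text
time: 6.45
tcp_pos: [0.5415, -0.3825, 0.0134]
eef_rot: [180.0, 0.0, 90.0]
force: [-1.0, 0.9, 0.9]
opening: 0.371
grip_force: 25.2
```

Call:
carry_out(fingers=[-1,-1,-1], slide=[[0,0,0.0005],[0,0,0.001],[0,0,0.001]], angular=[[0,0,0],[0,0,0],[0,0,0]])

```text
time: 6.75
tcp_pos: [0.5415, -0.3826, 0.0134]
eef_rot: [180.0, 0.0, 90.0]
force: [-2.9, 3.1, 10.1]
opening: 0.367
grip_force: 26.0
```

Contact confirmed. I ease off, open slowly and retreat upwards.

Call:
carry_out(fingers=[-0.25,-0.2,-0.1,0.1,0.4,0.8,1,1,1,1,1,1,1,1,1], slide=[[0,0,-0.0008],[0,0,-0.0008],[0,0,-0.0008],[0,0,-0.0008],[0,0,-0.0008],[0,0,-0.0008],[0,0,-0.0008],[0,0,-0.0008],[0,0,-0.01],[0,0,-0.03],[0,0,-0.06],[0,0,-0.1],[0,0,-0.15],[0,0,-0.2],[0,0,-0.22]], angular=[[0,0,0],[0,0,0],[0,0,0],[0,0,0],[0,0,0],[0,0,0],[0,0,0],[0,0,0],[0,0,0],[0,0,0],[0,0,0],[0,0,0],[0,0,0],[0,0,0],[0,0,0]])

```text
time: 8.25
tcp_pos: [0.5428, -0.3836, 0.2388]
eef_rot: [179.7, 0.3, 90.0]
force: [-0.4, -0.2, 0.2]
opening: 1.001
grip_force: 0.0
```

```bash
python3 - <<'E'
from h import *
d=snap("wrist","w4"); o=ctrl.get_obs(); print(o["tcp_pos"],o["eef_rot"],o["opening"],o["force"])
cv2.imwrite('pics/w4c.png',d["image"][100:400,130:430,::-1])
E
```

```text
[ 0.54332707 -0.38404082  0.24029758] [179.58603932   0.36731792  90.00401452] 1.001856215769757 [-0.89034586  0.31393165  2.84029539]
```

View pics/w4c.png

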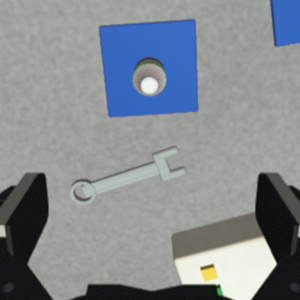

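The crop shows the objective upright and well inside the blue mat (nose at crop (149,86), mat (100–198, 20–116)). Next I go over the handle at about (0.4755, 0.107), with yaw 7.6°.

Call:
carry_out(fingers=[-0.1,-0.1,-0.1,-0.1,-0.1,-0.1,-0.1,-0.1,-0.1,-0.1,-0.1,-0.1,-0.1,-0.1,-0.1], slide=[[0.02,-0.003,0],[0.06,-0.008,0],[0.105,-0.014,0],[0.15,-0.02,0],[0.195,-0.027,0],[0.24,-0.033,0],[0.285,-0.04,0],[0.33,-0.045,0],[0.375,-0.051,0],[0.42,-0.057,0],[0.455,-0.062,0],[0.48,-0.066,0],[0.49,-0.067,0],[0.49,-0.067,0],[0.49,-0.067,0]], angular=[[0,0,0],[0,0,-0.02],[0,0,-0.04],[0,0,-0.06],[0,0,-0.08],[0,0,-0.1],[0,0,-0.12],[0,0,-0.133],[0,0,-0.133],[0,0,-0.133],[0,0,-0.133],[0,0,-0.133],[0,0,-0.133],[0,0,-0.133],[0,0,-0.133]])

```text
time: 9.8
tcp_pos: [0.4747, 0.1068, 0.2324]
eef_rot: [180.0, 0.0, 97.6]
force: [-0.1, -1.1, -0.8]
opening: 0.452
grip_force: 0.0
```

```bash
python3 - <<'E'
from h import *
d=snap("wrist","w5"); o=ctrl.get_obs(); print(o["tcp_pos"],o["eef_rot"],o["opening"],o["force"])
m=cv2.inRange(cv2.cvtColor(d["image"],cv2.COLOR_RGB2GRAY),0,50); m[270:]=0
n,l,st,ce=cv2.connectedComponentsWithStats(m)
for i in range(1,n):
    if st[i][4]>300: print(st[i],ce[i])
for v in(60,100,140,180):
    x=np.flatnonzero(m[v]); print(v,x.min() if len(x) else 0,x.max() if len(x) else 0,[plane(d,t,v,.11)[:2].round(4) for t in ([np.median(x)] if len(x) else [])])
E
```

```text
[0.47474388 0.10652989 0.23238191] [1.79993351e+02 2.20262806e-02 9.75705886e+01] 0.4490224568376525 [ 0.05924333 -0.05924494 -0.18843244]
[ 273  114   66  156 3131] [290.88693708 178.80421591]
60 0 0 []
100 335 335 [array([0.5021, 0.1857])]
140 273 287 [array([0.4672, 0.1528])]
180 274 287 [array([0.4715, 0.1233])]
```

View pics/w5.png

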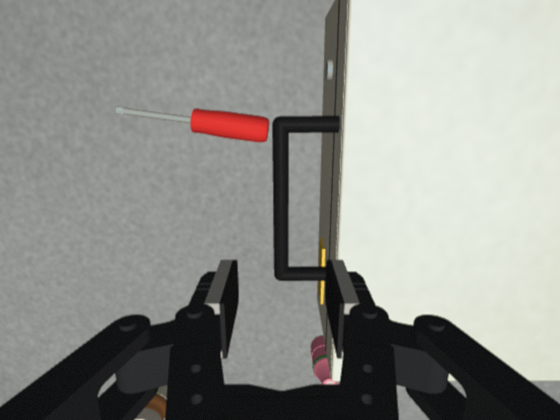

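The bar runs vertically at column 280 (rows 120–275), aligned with the gripper. I descend and pinch it.

Call:
carry_out(fingers=[-0.1,-0.1,-0.1,-0.1,-0.1,-0.1,-0.1,-1,-1,-1,-1,-1,-1,-1], slide=[[0,0,0.03],[0,0,0.06],[0,0,0.09],[0,0,0.115],[0,0,0.13],[0,0,0.14],[0,0,0.141],[0,0,0.141],[0,0,0.141],[0,0,0.141],[0,0,0.141],[0,0,0.141],[0,0,0.141],[0,0,0.141]], angular=[[0,0,0],[0,0,0],[0,0,0],[0,0,0],[0,0,0],[0,0,0],[0,0,0],[0,0,0],[0,0,0],[0,0,0],[0,0,0],[0,0,0],[0,0,0],[0,0,0]], grip_force=30)

```text
time: 11.25
tcp_pos: [0.4738, 0.1071, 0.0919]
eef_rot: [-179.9, 0.0, 97.6]
force: [-5.6, -2.3, 2.6]
opening: 0.124
grip_force: 30.0
```

```bash
python3 - <<'E'
import numpy as np
t=np.linspace(0,1.22,23)
for a in t: print(round(a,2),np.round([.242-.242*np.cos(a)+.02*np.sin(a), -(.242*np.sin(a)+.02*np.cos(a)-.02)],3))
E
```

```text
0.0 [ 0. -0.]
0.06 [ 0.001 -0.013]
0.11 [ 0.004 -0.027]
0.17 [ 0.007 -0.04 ]
0.22 [ 0.01  -0.053]
0.28 [ 0.015 -0.065]
0.33 [ 0.02  -0.078]
0.39 [ 0.026 -0.09 ]
0.44 [ 0.032 -0.102]
0.5 [ 0.039 -0.113]
0.55 [ 0.047 -0.124]
0.61 [ 0.055 -0.135]
0.67 [ 0.064 -0.145]
0.72 [ 0.073 -0.155]
0.78 [ 0.083 -0.164]
0.83 [ 0.094 -0.172]
0.89 [ 0.105 -0.18 ]
0.94 [ 0.116 -0.188]
1.0 [ 0.128 -0.194]
1.05 [ 0.14 -0.2 ]
1.11 [ 0.152 -0.206]
1.16 [ 0.165 -0.21 ]
1.22 [ 0.178 -0.214]
```

Call:
carry_out(fingers=[-1,-1,-1,-1,-1,-1,-1,-1,-1,-1,-1,-1], slide=[[0,0,-0.006],[0,0.001,-0.013],[0,0.004,-0.027],[0,0.007,-0.04],[0,0.01,-0.053],[0,0.015,-0.065],[0,0.02,-0.078],[0,0.026,-0.09],[0,0.032,-0.102],[0,0.039,-0.113],[0,0.047,-0.124],[0,0.047,-0.124]], angular=[[0,0,0],[0,0,0],[0,0,0],[0,0,0],[0,0,0],[0,0,0],[0,0,0],[0,0,0],[0,0,0],[0,0,0],[0,0,0],[0,0,0]])

```text
time: 12.45
tcp_pos: [0.5185, 0.1132, 0.2173]
eef_rot: [-179.7, 0.0, 97.6]
force: [-17.1, -4.5, 10.8]
opening: 0.128
grip_force: 30.4
```

Call:
carry_out(fingers=[-1,-1,-1,-1,-1,-1,-1,-1,-1,-1,-1,-1,-1], slide=[[0,0.007,-0.011],[0,0.015,-0.021],[0,0.024,-0.031],[0,0.034,-0.04],[0,0.045,-0.048],[0,0.056,-0.056],[0,0.067,-0.064],[0,0.079,-0.07],[0,0.091,-0.076],[0,0.103,-0.082],[0,0.116,-0.086],[0,0.128,-0.09],[0,0.128,-0.09]], angular=[[0,0,0],[0,0,0],[0,0,0],[0,0,0],[0,0,0],[0,0,0],[0,0,0],[0,0,0],[0,0,0],[0,0,0],[0,0,0],[0,0,0],[0,0,0]])

```text
time: 13.75
tcp_pos: [0.6498, 0.1313, 0.308]
eef_rot: [179.7, -0.0, 97.6]
force: [-1.0, -0.6, 7.0]
opening: 0.123
grip_force: 32.0
```

```bash
python3 - <<'E'
from h import *
a=snap("side","s6")["image"];b=snap("scene","c6")["image"]; print(ctrl.get_obs()["q"])
cv2.imwrite('pics/c6v.png',np.hstack([a[0:300,130:530],b[0:300,130:530]])[:,:,::-1])
E
```

```text
[5.08698134e+00 3.15412643e+01 2.54877208e+01 8.37020881e+01
 3.79842238e-02 8.74517516e+01]
```

View pics/c6v.png

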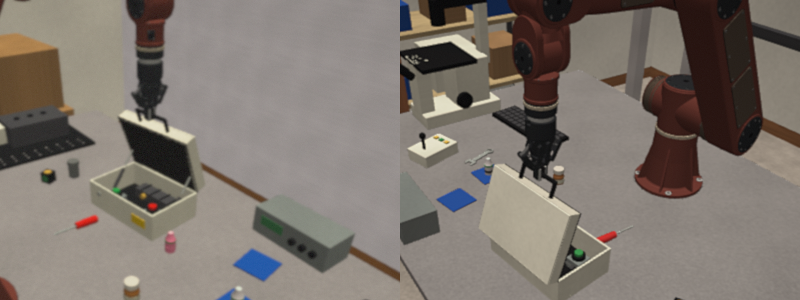

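The hood is open and the gripper is on the handle. Green shows at side pixel (246,190) on the left, red at (283,207). I release the bar and retreat upwards, then back towards the base.

Call:
carry_out(fingers=[-0.6,-0.3,-0.1,-0.1,-0.1,-0.1,-0.1,-0.1,-0.1,-0.1,-0.1,-0.1,-0.1], slide=[[0,0,0],[0,0,0],[0,0,0],[0,0,0],[0,0,-0.02],[0,0,-0.045],[0,0,-0.065],[0,-0.02,-0.07],[0,-0.06,-0.07],[0,-0.1,-0.07],[0,-0.14,-0.07],[0,-0.17,-0.07],[0,-0.17,-0.07]], angular=[[0,0,0],[0,0,0],[0,0,0],[0,0,0],[0,0,0],[0,0,0],[0,0,0],[0,0,0],[0,0,0],[0,0,0],[0,0,0],[0,0,0],[0,0,0]])

```text
time: 15.15
tcp_pos: [0.4762, 0.108, 0.3764]
eef_rot: [180.0, -0.0, 97.6]
force: [1.2, -0.5, -0.2]
opening: 0.45
grip_force: 0.0
```

```bash
cat > m.py <<'E'
from h import *
def blobs(n,f,zt):
    d=snap(n,f); hsv=cv2.cvtColor(d["image"],cv2.COLOR_RGB2HSV)
    for nm,lo,hi in(("green",(50,110,50),(85,255,255)),("red",(0,150,80),(8,255,255)),("red2",(172,150,80),(180,255,255))):
        for k in cv2.findContours(cv2.inRange(hsv,lo,hi),0,2)[0]:
            if cv2.contourArea(k)>25:
                (u,v),r=cv2.minEnclosingCircle(k); p=plane(d,u,v,zt)
                print(n,nm,round(u),round(v),round(r,1),cv2.boundingRect(k),p.round(4))
if __name__=="__main__":
    o=ctrl.get_obs(); print(o["tcp_pos"],o["eef_rot"])
    for n in("side","scene","wrist"): blobs(n,n+"7",.060)
E
python3 m.py
```

```text
[0.47618632 0.10801354 0.37638579] [ 1.79994587e+02 -2.42918912e-03  9.76345270e+01]
side red 217 222 11.0 (206, 216, 22, 12) [0.3871 0.083  0.06  ]
side red 282 206 4.8 (278, 203, 10, 8) [0.5975 0.0412 0.06  ]
scene green 308 252 4.8 (304, 249, 10, 8) [0.5603 0.198  0.06  ]
scene red 336 235 9.0 (328, 231, 18, 11) [0.4447 0.1831 0.06  ]
wrist green 355 96 11.4 (345, 86, 22, 22) [0.5585 0.1972 0.06  ]
wrist red 364 216 10.1 (354, 206, 20, 20) [0.5994 0.0475 0.06  ]
wrist red 240 118 27.9 (213, 107, 55, 23) [0.4216 0.1527 0.06  ]
```

Green is at about (0.558, 0.197) and red at (0.599, 0.047), so they are well apart. I shut the fingers, go above green and re-measure.

Call:
carry_out(fingers=[-1,-1,-1,-1,-1,-1,-1,-1,-1,-1], slide=[[0.015,0.015,-0.0],[0.04,0.045,0.02],[0.06,0.07,0.04],[0.077,0.0925,0.07],[0.077,0.0925,0.1],[0.077,0.0925,0.13],[0.077,0.0925,0.155],[0.077,0.0925,0.17],[0.077,0.0925,0.17],[0.077,0.0925,0.17]], angular=[[0,0,0],[0,0,0],[0,0,0],[0,0,0],[0,0,0],[0,0,0],[0,0,0],[0,0,0],[0,0,0],[0,0,0]])

```text
time: 16.3
tcp_pos: [0.5616, 0.1969, 0.2051]
eef_rot: [-180.0, 0.0, 97.6]
force: [-0.0, -0.2, 1.7]
opening: -0.004
grip_force: 0.0
```

```bash
sed -i 's/n+"7"/n+"8"/' m.py; python3 m.py; python3 - <<'E'
from h import *
cv2.imwrite('pics/w8v.png',np.hstack([load("wrist8")["image"][:,80:480],load("side8")["image"][:,80:480]])[:,:,::-1])
E
```

```text
[0.56155271 0.19687868 0.20505883] [-1.79964277e+02  2.11879361e-04  9.76159763e+01]
side red 217 222 10.8 (206, 216, 22, 12) [0.3865 0.083  0.06  ]
side red 282 206 4.7 (278, 203, 10, 7) [0.5973 0.0414 0.06  ]
scene green 308 252 4.8 (304, 249, 10, 8) [0.5614 0.199  0.06  ]
scene red 336 235 9.0 (328, 231, 18, 11) [0.4447 0.1831 0.06  ]
wrist green 278 192 15.8 (264, 177, 30, 32) [0.5593 0.1976 0.06  ]
wrist red 128 206 41.4 (87, 193, 83, 32) [0.4353 0.1686 0.06  ]
```

View pics/w8v.png

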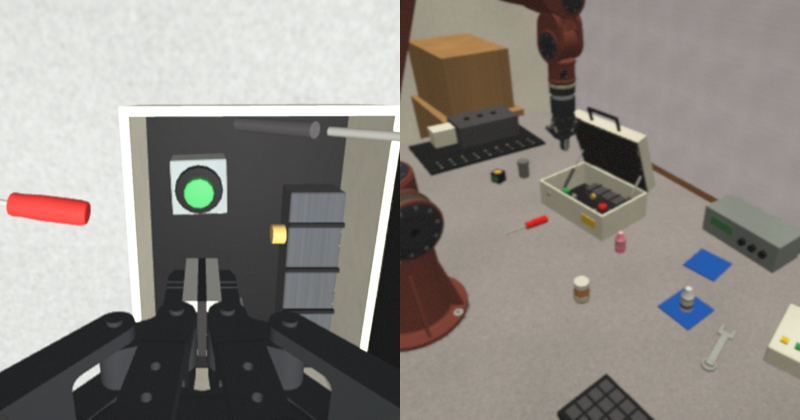

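The wrist view shows green at full-image (278,192), centred under the tool. The hood stays open, and the objective stands on its mat at side pixel (367,298). I descend to just above the button.

Call:
carry_out(fingers=[-1,-1,-1,-1,-1,-1,-1,-1,-1], slide=[[0.001,-0.002,0.02],[0.001,-0.002,0.045],[0.001,-0.002,0.07],[0.001,-0.002,0.095],[0.001,-0.002,0.115],[0.001,-0.002,0.128],[0.001,-0.002,0.135],[0.001,-0.002,0.138],[0.001,-0.002,0.138]], angular=[[0,0,0],[0,0,0],[0,0,0],[0,0,0],[0,0,0],[0,0,0],[0,0,0],[0,0,0],[0,0,0]])

```text
time: 17.35
tcp_pos: [0.5592, 0.1976, 0.0678]
eef_rot: [180.0, -0.0, 97.6]
force: [-0.1, -0.5, -0.8]
opening: 0.004
grip_force: 0.0
```

Call:
carry_out(fingers=[-1,-1,-1,-1,-1,-1], slide=[[0,0,0.002],[0,0,0.004],[0,0,0.006],[0,0,0.008],[0,0,0.008],[0,0,0.008]], angular=[[0,0,0],[0,0,0],[0,0,0],[0,0,0],[0,0,0],[0,0,0]])

```text
time: 17.95
tcp_pos: [0.5592, 0.1976, 0.0596]
eef_rot: [180.0, -0.0, 97.6]
force: [0.9, -0.4, 3.1]
opening: -0.002
grip_force: 1.5
```

Call:
carry_out(fingers=[-1,-1,-1,-1,-1], slide=[[0,0,0.0015],[0,0,0.003],[0,0,0.0045],[0,0,0.0045],[0,0,0.0045]], angular=[[0,0,0],[0,0,0],[0,0,0],[0,0,0],[0,0,0]])

```text
time: 18.45
tcp_pos: [0.5592, 0.1976, 0.0563]
eef_rot: [179.9, -0.0, 97.6]
force: [-3.9, -0.7, 20.2]
opening: 0.001
grip_force: 9.7
```

It is at the stop (20 N, z 0.0563), so I hold.

Call:
carry_out(fingers=[-1,-1,-1,-1,-1,-1,-1,-1,-1,-1,-1,-1,-1,-1,-1,-1,-1,-1,-1,-1], slide=[[0,0,0],[0,0,0],[0,0,0],[0,0,0],[0,0,0],[0,0,0],[0,0,0],[0,0,0],[0,0,0],[0,0,0],[0,0,0],[0,0,0],[0,0,0],[0,0,0],[0,0,0],[0,0,0],[0,0,0],[0,0,0],[0,0,0],[0,0,0]], angular=[[0,0,0],[0,0,0],[0,0,0],[0,0,0],[0,0,0],[0,0,0],[0,0,0],[0,0,0],[0,0,0],[0,0,0],[0,0,0],[0,0,0],[0,0,0],[0,0,0],[0,0,0],[0,0,0],[0,0,0],[0,0,0],[0,0,0],[0,0,0]])

```text
time: 20.45
tcp_pos: [0.5593, 0.1976, 0.0563]
eef_rot: [179.9, -0.0, 97.6]
force: [-2.8, -1.0, 20.1]
opening: 0.002
grip_force: 9.7
```

Call:
carry_out(fingers=[-1,-1,-1,-1,-1,-1,-1,-1,-1,-1,-1,-1,-1,-1,-1,-1,-1], slide=[[0,0,0],[0,0,0],[0,0,0],[0,0,0],[0,0,0],[0,0,0],[0,0,0],[0,0,0],[0,0,-0.006],[0,0,-0.015],[0,0,-0.04],[0,0,-0.08],[0,0,-0.12],[0,0,-0.16],[0,-0.03,-0.19],[0,-0.06,-0.2],[0,-0.06,-0.2]], angular=[[0,0,0],[0,0,0],[0,0,0],[0,0,0],[0,0,0],[0,0,0],[0,0,0],[0,0,0],[0,0,0],[0,0,0],[0,0,0],[0,0,0],[0,0,0],[0,0,0],[0,0,0],[0,0,0],[0,0,0]])

```text
time: 22.15
tcp_pos: [0.4969, 0.1894, 0.2569]
eef_rot: [180.0, -0.0, 97.7]
force: [0.2, -0.1, -0.1]
opening: 0.001
grip_force: 0.0
```

```bash
sed -i 's/n+"8"/n+"9"/' m.py; python3 m.py; python3 - <<'E'
from h import *
for n in("side","scene"):
    a,b=load(n+"8")["image"],load(n+"9")["image"]; df=cv2.absdiff(a,b).max(2)>60
    q=df[165:340,330:560] if n=="side" else df[130:330,130:300]
    print(n,"changed px near mat / whole",q.sum(),df.sum())
E
```

```text
[0.49692971 0.18942911 0.25688915] [ 1.79961399e+02 -1.05015973e-02  9.76560283e+01]
side red 217 222 11.0 (206, 216, 22, 12) [0.3873 0.0839 0.06  ]
side red 282 206 5.0 (277, 203, 11, 8) [0.5983 0.0442 0.06  ]
scene green 308 252 4.8 (304, 249, 10, 8) [0.5603 0.198  0.06  ]
scene red 336 235 9.0 (328, 231, 18, 11) [0.4447 0.1831 0.06  ]
wrist green 344 180 13.7 (331, 167, 28, 28) [0.5589 0.1975 0.06  ]
wrist red 354 314 11.5 (344, 305, 21, 18) [0.5964 0.0519 0.06  ]
wrist red 204 196 34.6 (169, 183, 70, 28) [0.4255 0.1639 0.06  ]
side changed px near mat / whole 0 7834
scene changed px near mat / whole 66 7919
```

The green button has sprung back to its original place, nothing near the mat has moved, and the arm is clear. I hand the job in.

```bash
python3 -c "
from station import ctrl
print(ctrl.finish_job())"
```

```text
the job is handed in; nothing more can be done
None
```

The job is handed in at about 22 s of the 69 s limit: the objective stands upright on the blue mat nearest the base, the hood is held open by its struts, and the green button was held at its stop for over 2.5 s and has sprung back up, with the red button untouched.

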